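Lock the twist-lock lid on the biscuit canister

TASK

Close the steel biscuit canister with its own twist-lock lid, the one with the straight wooden bar grip. Set its two lugs into the two notches of the canister's mouth so that it drops in flush on the rim, turn it clockwise (seen from above) until it stops, and let go. Leave the lid with the round knob where it is.

Things in the scene. Friction and masses are not known exactly. Their poses are not given: they have to be found in the camera images.
- lid_grip (a point): Centre of the wooden bar grip of the loose steel twist-lock lid (about 0.25 kg), which stands upright on the counter. Bar: 60 mm long (x axis), 18 thick (y), 42 high (z, up); grip it across its thickness from above. It rises from a disc 116 mm wide and 8 thick whose top is 21 mm below this point; the lid's lowest face is 51 mm below it. The lid is alike after half a turn.
- lid_seat (a point): Same lid, on its axis at the disc's underside (the face that rests on the rim), 29 mm below lid_grip, same axes. Under it hangs a round plug 64 mm wide, 22 deep, tapered at its foot. The plug's lowest 8 mm carry two opposite lugs, 16 mm wide, reaching 46 mm from the axis along x and -x, in line with the bar.
- canister_mouth (a point): Centre of the canister's mouth, level with the rim's top; z up. Round hole 74 mm wide in a steel plate 8 thick, with two opposite notches along x and -x, reaching 52 mm from the axis, about 30 mm wide at the hole and 40 at the outer end. With the bar along this x axis (within 10 degrees, either way round) the lugs pass and the lid drops 22 mm until its disc lies on the rim.
- canister: Dark steel canister with a bright rim, 133 mm wide, 110 high, upright, fixed to the counter; origin under its centre, axes as canister_mouth. Once dropped in, the lid turns freely clockwise seen from above (about -z), its lugs under the rim plate, to a stop about 65 degrees from the notches; anticlockwise it is stopped after about 15 degrees.
- knob_lid_center (a point): Centre, half-way up, of another loose steel lid on the counter, 112 mm wide and 58 high, with a round wooden knob and no lugs. It belongs to another tin and stays where it is.
Things that resemble listed ones, but are neither listed nor needed, are in the scene too. Leave any green look-alike of the part that bears lid_grip alone.

How it is judged:
By the outcome, as a careful person would: the job done as asked, in the order asked, and still so for the second after the job is handed in, with the robot touching nothing.
It also fails if it takes over 45 s, if anything falls off the work surface, if the arm or the gripper's body presses on something with over 40 N, if the wrist force passes 120 N, or if a joint passes its speed limit or range.

ROBOT

A 6-joint arm with a two-finger parallel gripper is mounted at the origin on the work surface; the furniture and walls round the work are solid. World frame = base frame: x ahead of the robot, y to its left, z up, the work surface at z = 0. Lengths are in m, angles in rad, forces in N, time in s.
With the tool pointing down it reaches from about 0.4 to 0.825 m from the base axis. Payload 7 kg.
Tool frame: the origin (TCP) lies on the front face of the gripper's body, between the roots of the fingers; the fingertips stand 66 mm ahead of it and the grasp point (between the pads) lies 47 mm ahead of it; z points along the fingers, y is the line along which they close (so a half turn about z gives the same grasp; the last joint's range is limited). The gripper opens to 88 mm and grips with 3 to 60 N. Pads are 19 mm wide; open, the fingers measure 130 mm over their backs; the gripper's body (78 mm by 193 mm) begins 47 mm behind the grasp point.
Start: joints at [1.578, 0.359, 0.012, 0, -1.224, -0.288], TCP at [0.187, 0.649, 0.292] pointing down, gripper open.
Joint ranges: [-3.07, 3.07], [-1.43, 2.12], [-1.02, 1.25], [-3.03, 1.67], [-3.05, -0], [-3.03, 3.03]. Speed limits (rad/s): [2.39, 2.39, 3.01, 3.14, 3.14, 3.14].

INTERFACE

Orientations are given as [roll, pitch, yaw] about the fixed x, y, z axes, in that order (R = Rz(yaw) Ry(pitch) Rx(roll)).
In Python, from station import arm gives the robot as it stands. The module is installed in compiled form; this text tells all that it offers.
- The arm moves only by the tool move_arm, never from a script. Its argument "increments" is a list of rows, each an object of numbers: "jaw": the gripper command: -1 is shut, 1 is fully open, values between are in proportion; "dx", "dy", "dz": the shift along the tool's x, y, z in m; "twist": the turn about the tool's z in rad. A call has 1 to 12 rows; each row shifts and turns the commanded pose from where the row before left it, along the tool's axes as they then stand; what a row does not reach is not made up. A row lasts 1/12 s, in which the tool goes at most 41.7 mm and 7.16 degrees, less where a joint would pass 70% of its speed; a pose out of reach is approached as far as the arm can. A call is refused whole if a number of a shift passes 0.0417 or a number of a turn 0.125, either way. A call with a gripper value outside its range is refused whole. The fingers move at their own pace and stop on an object; "force" is the grip in N (left out, the last holds). Time passes only in rows, so rows that do not move let the fingers close. It gives the time, the measured TCP pose, the force, the opening and the grip force at its end, in the units of the state.
- arm.get_state(): the state, without advancing time (a new reading comes with each control period).
- arm.grab_frame(name): name is "scene" or "top"; returns the picture (400x640x3 uint8, blue, green, red); there is no depth.
- arm.camera_info(name): a dict with "K" (3x3 intrinsics, pixels), "extrinsics" (4x4, takes a point from camera to world coordinates). Camera axes: x right, y down, z forward; pixel columns grow to the right and rows downward; lengths in m; the calibration is good to about 2 mm. A picture is of the moment at which its call begins. camera_info takes no time and is no camera call.
- arm.job_done(): hands the job in; it is judged then, once.
Trained networks look in the newest picture that a camera, given by its name, has taken for a name from the list of things; names that differ only in an ending like _2 or _b are one class to them, and where a whole thing is asked for, a point or a joint stands for the part that bears it (a point fixed in the world has none). Each returns a list of dicts, best first, with "score" (0 to 1); they miss things now and then, are a little off and sometimes report something else, mostly with a low value. They report only what shows in the picture. A call takes as long as a camera call. They do not tell look-alikes from the thing itself.
- arm.find_in(camera, name): "position" ([x, y, z] in m, in world coordinates, good to about 4 mm: the middle of the surface that is visible of it).
- arm.silhouettes(camera, name): "pixels" (400x640 bool, what is visible of it).
- arm.pinpoint(camera, name): "position" ([x, y, z] in m, in world coordinates, good to about 4 mm: a listed point, or the origin of a listed thing).
The state is a dict: "t": time; "q": joint angles; "qd": joint speeds; "joint_efforts": joint torques, N m; "eef_pos": TCP position; "ee_rot": TCP orientation; "force": force on the tool from outside, world axes, zero at the start; "moment": the same for the moment, N m; "width": finger opening in m; "gripper_force": force on a finger pad.
Only numpy, scipy, OpenCV 4.12 (cv2) and the standard library are available. Lean on these libraries where they do the work, as an engineer would, in place of code of your own. Each camera call takes 0.05 s, during which the arm holds its last target. There are 200 camera calls.

## Working session

There is one attempt and no reset: what is moved stays moved. The work goes in short steps, Python scripts to look and compute and a tool call to move; the robot and the scene stay as the last step left them, time stands still between calls to the robot, and variables do not carry over. Pictures are saved under pics/ and viewed, at most 10 in all, crops included, and the job is handed in when it is done.

Besides the shell and the picture viewer there is one more tool, called after "Call:" by a JSON object that holds its "op" and its "data". move_arm: Moves the arm, as the interface text tells. Its arguments: {"type":"object","properties":{"increments":{"type":"array"},"force":{"type":"number"}},"required":["increments"]}

```bash
mkdir -p pics; python3 - <<'E'
from station import arm
import cv2,numpy as np
for c in("scene","top"):
    cv2.imwrite(f"pics/{c}0.png",arm.grab_frame(c))
    i=arm.camera_info(c); E=np.array(i["extrinsics"]); print(c,E[:3,3].round(3),E[:3,2].round(2))
    for n in("lid_grip","lid_seat","canister_mouth","knob_lid_center"):
        print(n,[(np.round(d["position"],3).tolist(),round(d["score"],2)) for d in arm.pinpoint(c,n)])
s=arm.get_state();print(s["t"],s["eef_pos"],s["ee_rot"],s["width"])
E
```

```text
scene [ 0.104 -0.51   0.812] [ 0.35  0.57 -0.74]
lid_grip [([0.474, 0.278, 0.048], 0.92), ([0.287, 0.301, 0.05], 0.86), ([0.286, -0.18, 0.054], 0.85), ([0.412, 0.083, 0.046], 0.75)]
lid_seat [([0.476, 0.274, 0.028], 0.89), ([0.289, 0.298, 0.018], 0.88), ([0.415, 0.083, 0.021], 0.77), ([0.285, -0.185, 0.022], 0.68)]
canister_mouth [([0.613, 0.024, 0.113], 0.95), ([0.615, 0.02, -0.001], 0.24)]
knob_lid_center [([0.618, -0.213, 0.032], 0.92)]
top [0.361 0.041 1.143] [ 0.1 -0.  -1. ]
lid_grip [([0.409, 0.079, 0.053], 0.98), ([0.474, 0.275, 0.052], 0.95), ([0.293, 0.295, 0.052], 0.71), ([0.288, -0.179, 0.049], 0.55)]
lid_seat [([0.476, 0.277, 0.02], 0.89), ([0.413, 0.082, 0.022], 0.65), ([0.291, 0.3, 0.024], 0.64)]
canister_mouth [([0.614, 0.018, 0.112], 0.86)]
knob_lid_center [([0.624, -0.21, 0.03], 0.58)]
0.5 [0.18707419 0.64851572 0.29211705] [ 3.14152019e+00 -8.88964726e-06 -2.80832471e-01] 0.08772588562916458
```

View pics/scene0.png

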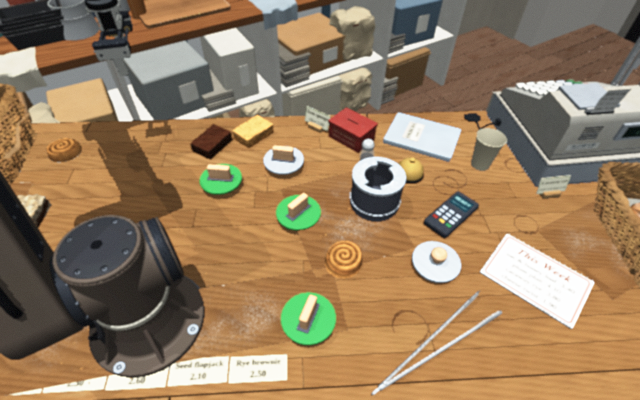

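View pics/top0.png

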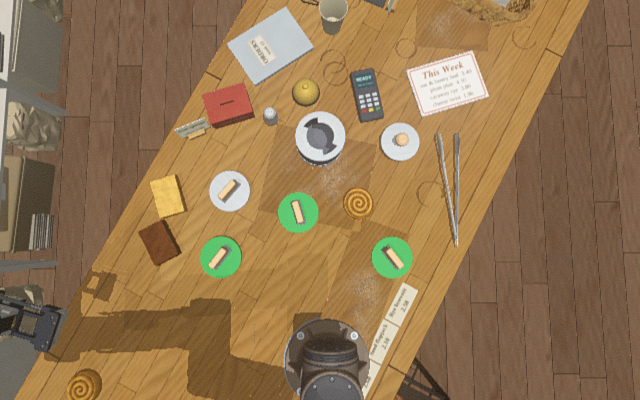

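The scene shows four barred lids in the top view: green at (298,212), (221,257) and (392,257), and a steel one at (229,190). The steel one fits the description. The knob lid is at (400,141) and the canister at (320,137), with notches up-left/right. Next I'll rectify enlarged crops to get the bar and notch angles.

```bash
cat > h.py <<'E'
from station import arm
import cv2,numpy as np
def proj(c,P):
    i=arm.camera_info(c);E=np.linalg.inv(np.array(i["extrinsics"]))
    p=(np.array(i["K"])@(E[:3,:3]@np.array(P,float).T+E[:3,3:4]));return (p[:2]/p[2]).T
def rect(im,c,ctr,z,half=.08,n=300):
    # output: col right = +x world, row up = +y world
    q=[(-1,1),(1,1),(1,-1),(-1,-1)]
    src=proj(c,[(ctr[0]+a*half,ctr[1]+b*half,z) for a,b in q]).astype(np.float32)
    dst=np.float32([(0,0),(n,0),(n,n),(0,n)])
    return cv2.warpPerspective(im,cv2.getPerspectiveTransform(src,dst),(n,n),flags=cv2.INTER_CUBIC)
E
python3 - <<'E'
from h import *
im=arm.grab_frame("top");L=(.474,.277);C=(.6135,.021)
a=rect(im,"top",L,.072);b=rect(im,"top",C,.11)
cv2.imwrite("pics/rect1.png",np.hstack([a,b]))
s=.16/300
# bar: wood colour near center
hsv=cv2.cvtColor(a,cv2.COLOR_BGR2HSV);m=((hsv[...,1]>50)&(hsv[...,2]>170)).astype(np.uint8)
n,l,st,ce=cv2.connectedComponentsWithStats(m)
for k in range(1,n):
    if st[k,4]>500:
        r=cv2.minAreaRect(np.argwhere(l==k)[:,::-1].astype(np.float32))
        bx=cv2.boxPoints(r);e=max([bx[1]-bx[0],bx[2]-bx[1]],key=np.linalg.norm)
        print("bar",(L[0]+(r[0][0]-150)*s,L[1]-(r[0][1]-150)*s),np.array(r[1])*s,np.degrees(np.arctan2(-e[1],e[0])))
g=b.max(2);d=(g<150).astype(np.uint8)
yy,xx=np.mgrid[:300,:300];x=(xx-150)*s;y=-(yy-150)*s;R=np.hypot(x,y);th=np.degrees(np.arctan2(y,x))
v=(R>.041)&(R<.049)
h=[(t,int(g[v&(abs((th-t+180)%360-180)<5)].mean())) for t in range(-180,180,10)];print(h)
n,l,st,ce=cv2.connectedComponentsWithStats(d)
for k in range(1,n):
    if st[k,4]>1500: print("dark",C[0]+(ce[k][0]-150)*s,C[1]-(ce[k][1]-150)*s,st[k])
E
```

```text
bar (0.4737333333333333, 0.2772666666666667) [0.15946667 0.15946667] -0.0
bar (0.47352239583333333, 0.27288935546875004) [0.05971272 0.01750099] -40.515377
[(-180, 227), (-170, 196), (-160, 130), (-150, 119), (-140, 98), (-130, 96), (-120, 168), (-110, 228), (-100, 229), (-90, 229), (-80, 229), (-70, 228), (-60, 227), (-50, 225), (-40, 226), (-30, 226), (-20, 225), (-10, 226), (0, 224), (10, 98), (20, 81), (30, 84), (40, 88), (50, 85), (60, 186), (70, 223), (80, 222), (90, 225), (100, 225), (110, 224), (120, 227), (130, 227), (140, 226), (150, 227), (160, 225), (170, 227)]
dark 0.5482881606200307 0.028996044631522683 [   0   32  101  221 4989]
dark 0.6134569647150926 0.01852286156312327 [   57    74   186   161 17883]
```

View pics/rect1.png

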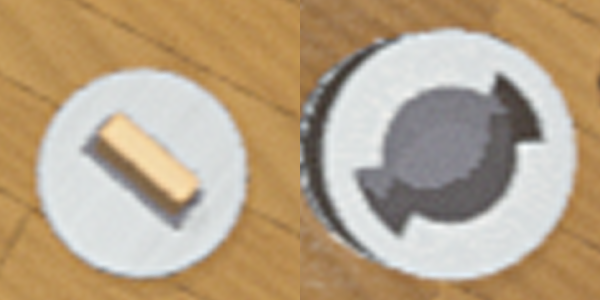

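The left panel shows the steel disc with its bare wood bar, centred near (147,158): 59.7 x 17.5 mm as specified, at -40.5°. The right panel shows the canister rim centred at (450,154), with notch corners at (499,73)/(543,142) and (357,170)/(402,236). That puts the notch axis at about 34° and the mouth at (0.6135, 0.0187).

Call:
{"op": "move_arm", "data": {"increments": [{"dx": 0.0316,"dy": 0.0235,"jaw": 1},{"dx": 0.0316,"dy": 0.0235,"jaw": 1},{"dx": 0.0316,"dy": 0.0235,"jaw": 1},{"dx": 0.0316,"dy": 0.0235,"jaw": 1},{"dx": 0.0316,"dy": 0.0235,"jaw": 1},{"dx": 0.0316,"dy": 0.0235,"jaw": 1},{"dx": 0.0316,"dy": 0.0235,"jaw": 1},{"dx": 0.0316,"dy": 0.0235,"jaw": 1},{"dx": 0.0316,"dy": 0.0235,"jaw": 1},{"dx": 0.0316,"dy": 0.0235,"jaw": 1},{"dx": 0.0316,"dy": 0.0235,"jaw": 1},{"dx": 0.0316,"dy": 0.0235,"jaw": 1}], "force": 30}}

```text
$.increments[0]: bad value
```

Call:
{"op": "move_arm", "data": {"increments": [{"twist": 0.1065,"dz": 0.02,"jaw": 1},{"twist": 0.1065,"dz": 0.02,"jaw": 1},{"twist": 0.1065,"dz": 0.02,"jaw": 1},{"twist": 0.1065,"dz": 0.02,"jaw": 1},{"jaw": 1},{"jaw": 1}]}}

```text
$.increments[0]: bad value
```

```bash
cat >> h.py <<'E'
def delta(x,y,z,yawdeg):
    s=arm.get_state();p=np.array(s["eef_pos"]);w=s["ee_rot"][2];d=np.array([x,y,z])-p
    c,n=np.cos(w),np.sin(w)
    print("t",s["t"],"pos",p.round(4),"rpy",np.degrees(s["ee_rot"]).round(2),"w",s["width"],"F",np.round(s["force"],1),"g",s["gripper_force"],"q6",round(s["q"][5],2))
    print("tool d",np.round([d[0]*c+d[1]*n,d[0]*n-d[1]*c,-d[2]],4),"twist",round(-((yawdeg-np.degrees(w)+180)%360-180)*np.pi/180,3))
E
python3 -c "
from h import *
delta(.4735,.273,.104,-40.5)
cv2.imwrite('pics/s1.png',cv2.resize(arm.grab_frame('scene')[100:260,120:420],None,fx=2.5,fy=2.5))
for c in('scene','top'):print([np.round(d['position'],3).tolist() for d in arm.pinpoint(c,'lid_grip')])"
```

```text
t 0.55 pos [0.1871 0.6485 0.2921] rpy [180.     0.   -16.09] w 0.08731737443105414 F [-0.4 -0.4 -0.2] g 0.0 q6 -0.29
tool d [0.3793 0.2814 0.1881] twist 0.426
[[0.413, 0.079, 0.049], [0.289, -0.18, 0.049], [0.475, 0.275, 0.05], [0.29, 0.303, 0.053], [0.613, 0.023, 0.11]]
[[0.41, 0.08, 0.05], [0.288, -0.176, 0.049], [0.294, 0.294, 0.052], [0.625, -0.209, 0.026]]
```

View pics/s1.png

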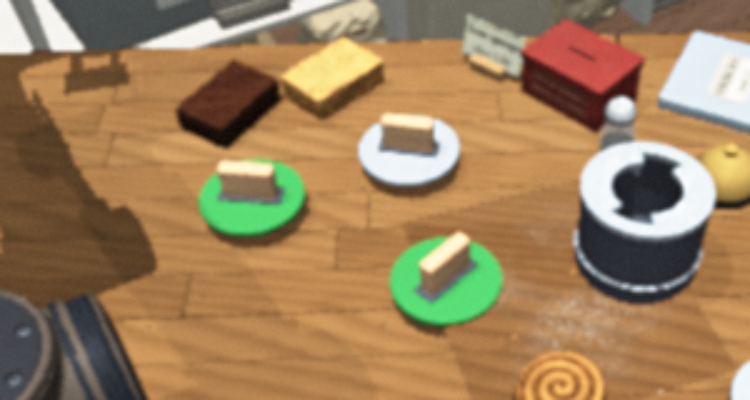

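The enlarged crop confirms the steel lid at (409,150) in the crop and the canister at (648,190); the others are green. The move was refused, probably because every key has to be present.

Call:
{"op": "move_arm", "data": {"increments": [{"dx": 0.0316,"dy": 0.0235,"dz": 0,"twist": 0,"jaw": 1},{"dx": 0.0316,"dy": 0.0235,"dz": 0,"twist": 0,"jaw": 1},{"dx": 0.0316,"dy": 0.0235,"dz": 0,"twist": 0,"jaw": 1},{"dx": 0.0316,"dy": 0.0235,"dz": 0,"twist": 0,"jaw": 1},{"dx": 0.0316,"dy": 0.0235,"dz": 0,"twist": 0,"jaw": 1},{"dx": 0.0316,"dy": 0.0235,"dz": 0,"twist": 0,"jaw": 1},{"dx": 0.0316,"dy": 0.0235,"dz": 0,"twist": 0,"jaw": 1},{"dx": 0.0316,"dy": 0.0235,"dz": 0,"twist": 0,"jaw": 1},{"dx": 0.0316,"dy": 0.0235,"dz": 0,"twist": 0,"jaw": 1},{"dx": 0.0316,"dy": 0.0235,"dz": 0,"twist": 0,"jaw": 1},{"dx": 0.0316,"dy": 0.0235,"dz": 0,"twist": 0,"jaw": 1},{"dx": 0.0316,"dy": 0.0235,"dz": 0,"twist": 0,"jaw": 1}], "force": 30}}

```text
t: 1.7
eef_pos: [0.4741, 0.2708, 0.2926]
ee_rot: [-3.141, -0.0, -0.28]
force: [0.1, 0.2, -0.2]
width: 0.0877
gripper_force: 0.0
```

Call:
{"op": "move_arm", "data": {"increments": [{"dx": 0,"dy": 0,"dz": 0.02,"twist": 0.1065,"jaw": 1},{"dx": 0,"dy": 0,"dz": 0.02,"twist": 0.1065,"jaw": 1},{"dx": 0,"dy": 0,"dz": 0.02,"twist": 0.1065,"jaw": 1},{"dx": 0,"dy": 0,"dz": 0.02,"twist": 0.1065,"jaw": 1},{"dx": 0,"dy": 0,"dz": 0,"twist": 0,"jaw": 1},{"dx": 0,"dy": 0,"dz": 0,"twist": 0,"jaw": 1}]}}

```text
t: 2.2
eef_pos: [0.4731, 0.2721, 0.2118]
ee_rot: [3.14, -0.0, -0.703]
force: [0.5, -0.6, 0.1]
width: 0.0879
gripper_force: 0.0
```

```bash
python3 -c "
from h import *
delta(.4735,.273,.104,-40.5)"
```

```text
t 2.2 pos [0.4731 0.2721 0.2118] rpy [ 1.7988e+02 -1.0000e-02 -4.0310e+01] w 0.08786054419131549 F [ 0.5 -0.6  0.1] g 0.0 q6 -0.01
tool d [-0.0003 -0.0009  0.1078] twist 0.003
```

Call:
{"op": "move_arm", "data": {"increments": [{"dx": 0,"dy": -0.001,"dz": 0.03,"twist": 0,"jaw": 1},{"dx": 0,"dy": 0,"dz": 0.03,"twist": 0,"jaw": 1},{"dx": 0,"dy": 0,"dz": 0.03,"twist": 0,"jaw": 1},{"dx": 0,"dy": 0,"dz": 0.017,"twist": 0,"jaw": 1},{"dx": 0,"dy": 0,"dz": 0,"twist": 0,"jaw": 1},{"dx": 0,"dy": 0,"dz": 0,"twist": 0,"jaw": -1},{"dx": 0,"dy": 0,"dz": 0,"twist": 0,"jaw": -1},{"dx": 0,"dy": 0,"dz": 0,"twist": 0,"jaw": -1},{"dx": 0,"dy": 0,"dz": 0,"twist": 0,"jaw": -1},{"dx": 0,"dy": 0,"dz": 0,"twist": 0,"jaw": -1},{"dx": 0,"dy": 0,"dz": 0,"twist": 0,"jaw": -1},{"dx": 0,"dy": 0,"dz": 0,"twist": 0,"jaw": -1}], "force": 40}}

```text
t: 3.2
eef_pos: [0.474, 0.2734, 0.1056]
ee_rot: [-3.141, -0.0, -0.707]
force: [-0.6, 0.2, -0.6]
width: 0.0468
gripper_force: 0.0
```

Call:
{"op": "move_arm", "data": {"increments": [{"dx": 0,"dy": 0,"dz": 0,"twist": 0,"jaw": -1},{"dx": 0,"dy": 0,"dz": 0,"twist": 0,"jaw": -1},{"dx": 0,"dy": 0,"dz": 0,"twist": 0,"jaw": -1},{"dx": 0,"dy": 0,"dz": 0,"twist": 0,"jaw": -1},{"dx": 0,"dy": 0,"dz": 0,"twist": 0,"jaw": -1},{"dx": 0,"dy": 0,"dz": 0,"twist": 0,"jaw": -1},{"dx": 0,"dy": 0,"dz": 0,"twist": 0,"jaw": -1}]}}

```text
t: 3.78
eef_pos: [0.4741, 0.2735, 0.1051]
ee_rot: [-3.141, 0.0, -0.707]
force: [1.0, 1.5, -0.3]
width: 0.0179
gripper_force: 40.0
```

Call:
{"op": "move_arm", "data": {"increments": [{"dx": 0,"dy": 0,"dz": -0.02,"twist": 0,"jaw": -1},{"dx": 0,"dy": 0,"dz": -0.03,"twist": 0,"jaw": -1},{"dx": 0,"dy": 0,"dz": -0.03,"twist": 0,"jaw": -1},{"dx": 0,"dy": 0,"dz": -0.03,"twist": 0,"jaw": -1},{"dx": 0,"dy": 0,"dz": -0.03,"twist": 0,"jaw": -1},{"dx": 0,"dy": 0,"dz": -0.015,"twist": 0,"jaw": -1},{"dx": 0,"dy": 0,"dz": 0,"twist": 0,"jaw": -1}]}}

```text
t: 4.37
eef_pos: [0.4747, 0.2739, 0.2637]
ee_rot: [-3.136, -0.001, -0.707]
force: [0.4, -0.2, -3.7]
width: 0.0176
gripper_force: 40.0
```

Call:
{"op": "move_arm", "data": {"increments": [{"dx": 0.012,"dy": 0.0045,"dz": 0,"twist": 0,"jaw": -1},{"dx": 0.0247,"dy": 0.0094,"dz": 0,"twist": 0,"jaw": -1},{"dx": 0.0247,"dy": 0.0094,"dz": 0,"twist": 0,"jaw": -1},{"dx": 0.0247,"dy": 0.0094,"dz": 0,"twist": 0,"jaw": -1},{"dx": 0.0247,"dy": 0.0094,"dz": 0,"twist": 0,"jaw": -1},{"dx": 0.0247,"dy": 0.0094,"dz": 0,"twist": 0,"jaw": -1},{"dx": 0.0247,"dy": 0.0094,"dz": 0,"twist": 0,"jaw": -1},{"dx": 0.0247,"dy": 0.0094,"dz": 0,"twist": 0,"jaw": -1},{"dx": 0.0247,"dy": 0.0094,"dz": 0,"twist": 0,"jaw": -1},{"dx": 0.0247,"dy": 0.0094,"dz": 0,"twist": 0,"jaw": -1},{"dx": 0.0247,"dy": 0.0094,"dz": 0,"twist": 0,"jaw": -1},{"dx": 0.012,"dy": 0.0045,"dz": 0,"twist": 0,"jaw": -1}]}}

```text
t: 5.37
eef_pos: [0.6129, 0.0159, 0.2574]
ee_rot: [3.138, 0.002, -0.709]
force: [1.1, 0.4, -2.3]
width: 0.0177
gripper_force: 40.0
```

Call:
{"op": "move_arm", "data": {"increments": [{"dx": 0,"dy": 0,"dz": 0,"twist": -0.06,"jaw": -1},{"dx": 0,"dy": 0,"dz": 0,"twist": -0.118,"jaw": -1},{"dx": 0,"dy": 0,"dz": 0,"twist": -0.118,"jaw": -1},{"dx": 0,"dy": 0,"dz": 0,"twist": -0.118,"jaw": -1},{"dx": 0,"dy": 0,"dz": 0,"twist": -0.118,"jaw": -1},{"dx": 0,"dy": 0,"dz": 0,"twist": -0.118,"jaw": -1},{"dx": 0,"dy": 0,"dz": 0,"twist": -0.118,"jaw": -1},{"dx": 0,"dy": 0,"dz": 0,"twist": -0.118,"jaw": -1},{"dx": 0,"dy": 0,"dz": 0,"twist": -0.118,"jaw": -1},{"dx": 0,"dy": 0,"dz": 0,"twist": -0.118,"jaw": -1},{"dx": 0,"dy": 0,"dz": 0,"twist": -0.118,"jaw": -1},{"dx": 0,"dy": 0,"dz": 0,"twist": -0.06,"jaw": -1}]}}

```text
t: 6.37
eef_pos: [0.612, 0.0186, 0.2579]
ee_rot: [-3.14, 0.003, 0.599]
force: [0.2, -0.3, -3.1]
width: 0.0175
gripper_force: 40.0
```

```bash
python3 -c "
from h import *
delta(.6135,.0187,.255,34)
im=arm.grab_frame('scene');print([np.round(d['position'],3).tolist() for d in arm.pinpoint('scene','lid_seat')],[np.round(d['position'],3).tolist() for d in arm.pinpoint('scene','canister_mouth')])
cv2.imwrite('pics/s2.png',cv2.resize(im[40:240,280:480],None,fx=3,fy=3,interpolation=cv2.INTER_CUBIC))"
```

```text
t 6.3667 pos [0.612  0.0186 0.2579] rpy [-179.91    0.19   34.35] w 0.017517366414625334 F [ 0.2 -0.3 -3.1] g 39.97097074985504 q6 1.82
tool d [0.0013 0.0008 0.0029] twist 0.006
[[0.612, 0.016, 0.183], [0.291, -0.182, 0.018], [0.414, 0.08, 0.024], [0.29, 0.298, 0.02]] [[0.615, 0.024, 0.111]]
```

View pics/s2.png

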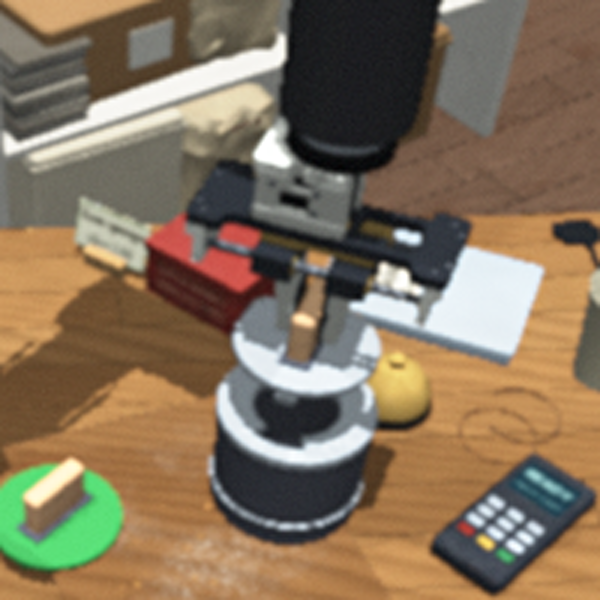

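The lid hangs level above the mouth, with its disc at (308,350) over the rim at (297,410), lugs along the notches. Lowering it gently.

Call:
{"op": "move_arm", "data": {"increments": [{"dx": 0.0013,"dy": 0.0008,"dz": 0.013,"twist": 0.006,"jaw": -1},{"dx": 0,"dy": 0,"dz": 0.014,"twist": 0,"jaw": -1},{"dx": 0,"dy": 0,"dz": 0.01,"twist": 0,"jaw": -1},{"dx": 0,"dy": 0,"dz": 0.004,"twist": 0,"jaw": -1},{"dx": 0,"dy": 0,"dz": 0.004,"twist": 0,"jaw": -1},{"dx": 0,"dy": 0,"dz": 0.003,"twist": 0,"jaw": -1},{"dx": 0,"dy": 0,"dz": 0,"twist": 0,"jaw": -1},{"dx": 0,"dy": 0,"dz": 0,"twist": 0,"jaw": -1}]}}

```text
t: 7.18
eef_pos: [0.6148, 0.019, 0.2125]
ee_rot: [3.141, -0.0, 0.587]
force: [0.6, 0.0, -2.6]
width: 0.0176
gripper_force: 40.0
```

Call:
{"op": "move_arm", "data": {"increments": [{"dx": 0,"dy": 0,"dz": 0.003,"twist": 0,"jaw": -1},{"dx": 0,"dy": 0,"dz": 0.003,"twist": 0,"jaw": -1},{"dx": 0,"dy": 0,"dz": 0.003,"twist": 0,"jaw": -1},{"dx": 0,"dy": 0,"dz": 0.003,"twist": 0,"jaw": -1},{"dx": 0,"dy": 0,"dz": 0.002,"twist": 0,"jaw": -1},{"dx": 0,"dy": 0,"dz": 0.002,"twist": 0,"jaw": -1},{"dx": 0,"dy": 0,"dz": 0,"twist": 0,"jaw": -1},{"dx": 0,"dy": 0,"dz": 0,"twist": 0,"jaw": -1}]}}

```text
t: 7.85
eef_pos: [0.6146, 0.019, 0.196]
ee_rot: [-3.142, 0.0, 0.587]
force: [0.1, 0.4, -3.2]
width: 0.0179
gripper_force: 40.0
```

Free so far, with about 3 mm left to the rim.

Call:
{"op": "move_arm", "data": {"increments": [{"dx": 0,"dy": 0,"dz": 0.0015,"twist": 0,"jaw": -1},{"dx": 0,"dy": 0,"dz": 0.001,"twist": 0,"jaw": -1},{"dx": 0,"dy": 0,"dz": 0.001,"twist": 0,"jaw": -1},{"dx": 0,"dy": 0,"dz": 0,"twist": 0,"jaw": -1},{"dx": 0,"dy": 0,"dz": 0,"twist": 0,"jaw": -1}]}}

```text
t: 8.27
eef_pos: [0.6147, 0.0191, 0.1932]
ee_rot: [3.141, -0.0, 0.587]
force: [-2.1, 2.0, 2.4]
width: 0.0179
gripper_force: 40.0
```

Seated at the expected height (0.193). Turning clockwise.

Call:
{"op": "move_arm", "data": {"increments": [{"dx": 0,"dy": 0,"dz": 0,"twist": 0.05,"jaw": -1},{"dx": 0,"dy": 0,"dz": 0,"twist": 0.09,"jaw": -1},{"dx": 0,"dy": 0,"dz": 0,"twist": 0.09,"jaw": -1},{"dx": 0,"dy": 0,"dz": 0,"twist": 0.09,"jaw": -1},{"dx": 0,"dy": 0,"dz": 0,"twist": 0.09,"jaw": -1},{"dx": 0,"dy": 0,"dz": 0,"twist": 0.09,"jaw": -1},{"dx": 0,"dy": 0,"dz": 0,"twist": 0.09,"jaw": -1},{"dx": 0,"dy": 0,"dz": 0,"twist": 0.09,"jaw": -1},{"dx": 0,"dy": 0,"dz": 0,"twist": 0.09,"jaw": -1},{"dx": 0,"dy": 0,"dz": 0,"twist": 0.09,"jaw": -1},{"dx": 0,"dy": 0,"dz": 0,"twist": 0.05,"jaw": -1},{"dx": 0,"dy": 0,"dz": 0,"twist": 0,"jaw": -1}]}}

```text
t: 9.27
eef_pos: [0.6154, 0.0189, 0.1932]
ee_rot: [-3.141, -0.002, -0.325]
force: [-0.6, 0.7, 1.4]
width: 0.018
gripper_force: 40.0
```

```bash
python3 -c "
from h import *
delta(.6147,.0191,.193,-31);print(arm.get_state()['moment'])"
```

```text
t 9.2667 pos [0.6154 0.0189 0.1932] rpy [-1.7997e+02 -9.0000e-02 -1.8610e+01] w 0.018035004637563638 F [-0.6  0.7  1.4] g 39.98799920082092 q6 0.9
tool d [-0.0007  0.0001  0.0002] twist 0.216
[-0.02872845  0.15435499 -0.01191972]
```

Call:
{"op": "move_arm", "data": {"increments": [{"dx": 0,"dy": 0,"dz": 0,"twist": 0.05,"jaw": -1},{"dx": 0,"dy": 0,"dz": 0,"twist": 0.05,"jaw": -1},{"dx": 0,"dy": 0,"dz": 0,"twist": 0.04,"jaw": -1},{"dx": 0,"dy": 0,"dz": 0,"twist": 0.04,"jaw": -1},{"dx": 0,"dy": 0,"dz": 0,"twist": 0.03,"jaw": -1},{"dx": 0,"dy": 0,"dz": 0,"twist": 0.03,"jaw": -1},{"dx": 0,"dy": 0,"dz": 0,"twist": 0.0,"jaw": -1},{"dx": 0,"dy": 0,"dz": 0,"twist": 0,"jaw": -1}]}}

```text
t: 9.93
eef_pos: [0.6153, 0.0188, 0.1932]
ee_rot: [-3.141, -0.001, -0.559]
force: [3.0, -3.0, 1.4]
width: 0.0176
gripper_force: 40.3
```

```bash
python3 -c "
from h import *
delta(.6147,.0191,.193,-31);print(arm.get_state()['moment'])"
```

```text
t 9.9333 pos [0.6153 0.0188 0.1932] rpy [-1.7998e+02 -9.0000e-02 -3.2050e+01] w 0.017619120085544896 F [ 3.  -3.   1.4] g 40.258310437202454 q6 0.66
tool d [-0.0006  0.0001  0.0002] twist -0.018
[-1.09697187 -0.66882887  0.78612019]
```

The moment is rising at about 66°, so the stop has been met. A little more turn to confirm it.

Call:
{"op": "move_arm", "data": {"increments": [{"dx": 0,"dy": 0,"dz": 0,"twist": 0.02,"jaw": -1},{"dx": 0,"dy": 0,"dz": 0,"twist": 0.02,"jaw": -1},{"dx": 0,"dy": 0,"dz": 0,"twist": 0.02,"jaw": -1},{"dx": 0,"dy": 0,"dz": 0,"twist": 0,"jaw": -1},{"dx": 0,"dy": 0,"dz": 0,"twist": 0,"jaw": -1}]}}

```text
t: 10.35
eef_pos: [0.615, 0.019, 0.1932]
ee_rot: [-3.141, -0.001, -0.622]
force: [2.6, -1.7, 4.8]
width: 0.0185
gripper_force: 42.1
```

```bash
python3 -c "
from h import *
delta(.6147,.0191,.193,-31);print(arm.get_state()['moment'])"
```

```text
t 10.35 pos [0.615  0.019  0.1932] rpy [-1.7997e+02 -5.0000e-02 -3.5650e+01] w 0.018511582583762513 F [ 2.6 -1.7  4.8] g 42.100116200745106 q6 0.6
tool d [-0.0003  0.0001  0.0002] twist -0.081
[-0.96680498 -0.56821389  1.17473495]
```

The moment is up and the grip is starting to skew, so the lid is hard on the stop. Releasing and retreating upward.

Call:
{"op": "move_arm", "data": {"increments": [{"dx": 0,"dy": 0,"dz": 0,"twist": 0,"jaw": 1},{"dx": 0,"dy": 0,"dz": 0,"twist": 0,"jaw": 1},{"dx": 0,"dy": 0,"dz": 0,"twist": 0,"jaw": 1},{"dx": 0,"dy": 0,"dz": 0,"twist": 0,"jaw": 1},{"dx": 0,"dy": 0,"dz": 0,"twist": 0,"jaw": 1},{"dx": 0,"dy": 0,"dz": 0,"twist": 0,"jaw": 1},{"dx": 0,"dy": 0,"dz": 0,"twist": 0,"jaw": 1},{"dx": 0,"dy": 0,"dz": 0,"twist": 0,"jaw": 1}]}}

```text
t: 11.02
eef_pos: [0.6146, 0.019, 0.1926]
ee_rot: [3.141, 0.0, -0.623]
force: [-1.1, -0.3, -0.2]
width: 0.0663
gripper_force: 0.0
```

Call:
{"op": "move_arm", "data": {"increments": [{"dx": 0,"dy": 0,"dz": -0.01,"twist": 0,"jaw": 1},{"dx": 0,"dy": 0,"dz": -0.03,"twist": 0,"jaw": 1},{"dx": 0,"dy": 0,"dz": -0.03,"twist": 0,"jaw": 1},{"dx": 0,"dy": 0,"dz": -0.03,"twist": 0,"jaw": 1},{"dx": -0.03,"dy": 0.02,"dz": 0,"twist": 0,"jaw": 1},{"dx": -0.03,"dy": 0.02,"dz": 0,"twist": 0,"jaw": 1},{"dx": -0.03,"dy": 0.02,"dz": 0,"twist": 0,"jaw": 1},{"dx": -0.03,"dy": 0.02,"dz": 0,"twist": 0,"jaw": 1},{"dx": -0.03,"dy": 0.02,"dz": 0,"twist": 0,"jaw": 1},{"dx": -0.03,"dy": 0.02,"dz": 0,"twist": 0,"jaw": 1},{"dx": 0,"dy": 0,"dz": 0,"twist": 0,"jaw": 1}]}}

```text
t: 11.93
eef_pos: [0.3933, 0.0254, 0.2936]
ee_rot: [-3.139, 0.001, -0.623]
force: [-0.3, -0.1, -1.0]
width: 0.0877
gripper_force: 0.0
```

```bash
python3 - <<'E'
from h import *
delta(.6147,.0191,.193,-31)
a=arm.grab_frame('top');C=(.6135,.0187);r=rect(a,'top',C,.181)
b=cv2.resize(arm.grab_frame('scene')[120:240,320:440],(300,300),interpolation=cv2.INTER_CUBIC)
cv2.imwrite('pics/end.png',np.hstack([r,b]));s=.16/300
hsv=cv2.cvtColor(r,cv2.COLOR_BGR2HSV);m=((hsv[...,1]>50)&(hsv[...,2]>170)).astype(np.uint8)
n,l,st,ce=cv2.connectedComponentsWithStats(m)
for k in range(1,n):
    if st[k,4]>500:
        q=cv2.minAreaRect(np.argwhere(l==k)[:,::-1].astype(np.float32));bx=cv2.boxPoints(q);e=max([bx[1]-bx[0],bx[2]-bx[1]],key=np.linalg.norm)
        print(C[0]+(q[0][0]-150)*s,C[1]-(q[0][1]-150)*s,np.array(q[1])*s,np.degrees(np.arctan2(-e[1],e[0])))
for c in('scene','top'):print([np.round(d['position'],3).tolist() for d in arm.pinpoint(c,'lid_grip')])
E
```

```text
t 11.9333 pos [0.3933 0.0254 0.2936] rpy [-1.7987e+02  3.0000e-02 -3.5680e+01] w 0.08765171736111856 F [-0.3 -0.1 -1. ] g 0.0 q6 0.38
tool d [ 0.1835 -0.1241  0.1006] twist -0.082
0.5745666625976563 0.08963333536783855 [0.05973333 0.01813333] -0.0
0.6281666666666668 0.018966666666666666 [0.15946667 0.1296    ] -90.0
0.6879000000000001 0.055233333333333336 [0.04       0.01013333] -90.0
0.6077315266927084 0.018579085286458335 [0.05790711 0.01790831] -30.784145
0.5558146402994792 -0.0408515625 [0.06567843 0.01499025] -41.347775
0.5423 -0.04903333333333334 [0.02346667 0.0176    ] -90.0
[[0.288, 0.299, 0.051], [0.616, 0.021, 0.138], [0.415, 0.083, 0.049], [0.29, -0.18, 0.053]]
[[0.616, 0.018, 0.141], [0.288, -0.179, 0.049]]
```

View pics/end.png

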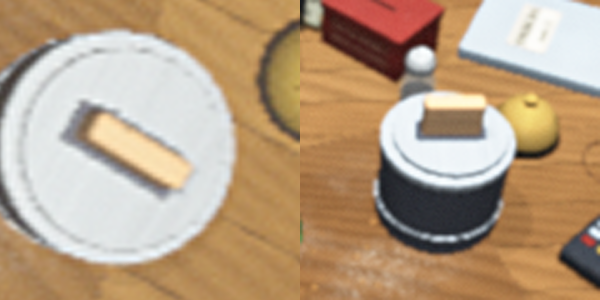

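The lid sits flush and concentric on the rim (disc at (115,147) left, (448,137) right). The bar is at -31°, which is 65° clockwise of the notches, with grip height 0.139 as expected (0.110 + 0.029). The gripper is clear, so I'm handing in.

```bash
python3 -c "
from station import arm
print(arm.job_done())"
```

```text
the job is handed in; nothing more can be done
None
```

The canister is closed: its bar-grip lid lies flush on the rim, turned clockwise about 65° to its stop and released, with the knob lid and the green look-alikes never touched; handed in at about 12 s.

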